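Burnish the wavy edge of a clamped copper plate

ROBOT

A 7-joint arm with a two-finger parallel gripper is mounted at the origin on a cart in front of the work surface, level with it; the furniture and walls round the work are solid. World frame = base frame: x ahead of the robot, y to its left, z up, the work surface at z = 0. Lengths are in mm, angles in degrees, forces in N, time in s.
With the tool pointing down it reaches from about 350 to 900 mm from the base axis. Payload 19.9 kg.
Tool frame: the origin (TCP) lies at the very end of the fingers, on their centre line; the grasp point (between the pads) lies ctrl.grasp_offset behind it (ctrl.grasp_offset is the distance from the TCP to the grasp point, in mm); z points along the fingers, y is the line along which they close (so a half turn about z gives the same grasp; the last joint's range is limited). The gripper opens to 94 mm and grips with 3 to 60 N. Pads are 16 mm wide; open, the fingers measure 119 mm over their backs; the gripper's body (75 mm by 177 mm) begins 78 mm behind the grasp point.
Start: joints at [-72.508, 23.915, -0.59, 92.452, 0.269, 63.638, -3.037], TCP at [212.42, 587.772, 205.425] pointing down, gripper open.
Joint ranges: [-161.28, 161.28], [-22.2, 115.67], [-73.04, 71.86], [3.21, 147.25], [-68.34, 248.33], [10.77, 114.83], [-161.83, 161.83]. Speed limits (degrees/s): [108.29, 108.29, 136.94, 136.94, 172.46, 172.46, 172.46].

INTERFACE

Orientations are given as a 3x3 rotation matrix whose columns are the frame's x, y, z axes.
In Python, from cell import monitor, eyes, job, ctrl gives the robot as it stands.
- The arm moves only by the tool servo_tool, never from a script. Its argument "motion" is a list that holds one entry, the list of rows, each a list of 5 numbers: the opening in per cent of the stroke, from 0 (shut) to 100 (fully open), then the shift along the world's x, y, z in m, then the turn about the world's z in rad. A call has 1 to 5 rows; each row shifts and turns the commanded pose from where the row before left it; what a row does not reach is not made up. A row lasts 1/10 s, in which the tool goes at most 50 mm and 8.59 degrees, less where a joint would pass 70% of its speed; a pose out of reach is approached as far as the arm can. A call is refused whole if a number of a shift passes 0.05 or a number of a turn 0.15, either way. A call with a gripper value outside its range is refused whole. The fingers move at their own pace and stop on an object; "squeeze" is the grip in N (left out, the last holds). Time passes only in rows, so rows that do not move let the fingers close. It gives the time, the measured TCP pose, the force, the opening and the grip force at its end, in the units of the state.
- monitor.read_state(): the state, without advancing time (a new reading comes with each control period).
- eyes.snapshot(name): name is "side" or "top"; returns a dict with "frame" (420x560x3 uint8, red, green, blue), "vertical_fov" (degrees; the focal length in pixels is half the picture's height over the tangent of half this angle, whatever the lens; pixels are square), "cx", "cy" (the principal point, pixels), "world_from_camera" (4x4, takes a point from camera to world coordinates). Camera axes: x right, y up, looking along -z (the intrinsics and any distortion apply to the point x, -y, -z); pixel columns grow to the right and rows downward; lengths in mm; the calibration is good to about 2 mm. A picture is of the moment at which its call begins. There is no depth.
- job.hand_in(): hands the job in; it is judged then, once.
The state is a dict: "t": time; "q": joint angles; "joint_velocities": joint speeds; "joint_torque": joint torques, N m; "ee_pos": TCP position; "ee_rot": TCP orientation; "force": force on the tool from outside, world axes, zero at the start; "wrist_torque": the same for the moment, N m; "width": opening from 0.0 (shut) to 1.0 (fully open); "gripper_force": force on a finger pad.
Only numpy, scipy, OpenCV 4.12 (cv2) and the standard library are available. Lean on these libraries where they do the work, as an engineer would, in place of code of your own. Each camera call takes 0.05 s, during which the arm holds its last target. There are 200 camera calls.

TASK

Take the orange-handled burnisher out of its grey stand and rub down the burr on the copper plate in the jig: with the burnisher upright, press the side of its steel rod on the plate's wavy front edge at the left end and, in one pass to the right end, follow all its curves in contact. Rub slowly (about 2 cm per second) with a light, steady side pressure of about 6 N, never more than 15 N. Then put the burnisher back upright and fully down in its stand, let go, and leave everything else where it is.

Things in the scene. Friction and masses are not known exactly. Their poses are not given: they have to be found in the camera images.
- burnisher: upright hand tool, 90 mm tall, 70 g, loose in its stand. Origin at the lower tip of the rod, z up along the tool. Steel rod 8 mm in diameter from z = 0 to 40 mm (tip chamfered 1.4 mm), then an orange square handle 20 x 20 mm from z = 40 to 90 mm whose sides face along its x and y axes (so grip it along x or y). A 2 mm cap stands on the top.
- jig: clamping jig screwed to the desk; origin at desk height, x away from the robot (within 0.3 rad), y left. Dark base from x -12 to 56, y -85 to 85 mm, clamp bar and two black knobs on top (60 mm high). It clamps a hard copper plate (about 20 N per mm, does not give way), underside 26, top 32 mm above the desk, y -85 to 85 mm; its wavy front edge overhangs the base toward the robot.
- edge_line (a point): point fixed to the jig at jig (-45, 0, 29) mm, axes as the jig's: middle of the wavy edge as drawn. In the jig frame the drawn edge is x = -45 - 13*sin(2*pi*y/120) mm (y in mm). The plate was set by hand: shifted up to 7 mm either way along jig x and turned up to 0.06 rad about the jig's origin. This is not measured; find and follow the edge by feel.
- edge_start (a point): point fixed to the jig at jig (-38.5, 70, 29) mm, by the left end of the drawn edge. The pass begins with the rod's axis at jig y = +70 mm (within 9 mm), pressing on the edge with more than 1 N. The rod's tip stays below the plate's underside; in front of the base there is free space down to the desk. Friction of rod on copper is 0.5 to 0.7.
- edge_end (a point): point fixed to the jig at jig (-51.5, -70, 29) mm, by the right end of the drawn edge. The pass ends with the rod's axis at jig y = -70 mm (within 9 mm); all the way it presses on the edge with more than 1 N and less than 15 N.
- stand: grey stand, block 56 x 56 x 45 mm, fixed to the desk. Origin at the centre of its underside, z up. In its top centre an upright hole 12 mm in diameter with a 2 mm chamfer, right through. With the burnisher in it the handle's shoulder rests on the block's top and the rod's tip is 5 mm above the desk; the handle spans 45 to 95 mm above the desk.
- solder_spool: bystander: white spool of solder, 60 mm across, 61 mm tall, origin under its centre
- paste_jar: bystander: small green jar with a black lid, 44 mm across, 30 mm tall, origin under its centre
- part_box_2: bystander: small grey parts box 39 x 51 x 18 mm, origin under its centre
- kapton_roll: bystander: roll of amber tape, 67 mm across, 19 mm tall, lying flat, origin under its centre
- usb_plug: bystander: small plug 49 x 16 x 8 mm, origin under its centre

How it is judged (in metres and radians):
On the way, in this order (a step that is already met when the one before it is completed fails the run):
1. the burnisher is lifted clear of its stand (z of burnisher in the frame of stand above 0.06 m), for 0.1 s.
2. the steel rod presses sideways (over 1 N) on the plate's wavy edge, with the rod's tip below the plate, near the left end (jig y +70 mm, within 9 mm) (contact force between burnisher and jig above 1 N and y of burnisher in the frame of jig between 0.061 and 0.079 m and x of burnisher in the frame of jig below -0.015 m and z of burnisher in the frame of jig below 0.026 m), for 0.3 s.
3. the steel rod presses sideways (over 1 N) on the plate's wavy edge, with the rod's tip below the plate, at jig y +50 mm, within 9 mm (contact force between burnisher and jig above 1 N and y of burnisher in the frame of jig between 0.041 and 0.059 m and x of burnisher in the frame of jig below -0.015 m and z of burnisher in the frame of jig below 0.026 m), for 0.3 s.
4. the steel rod presses sideways (over 1 N) on the plate's wavy edge, with the rod's tip below the plate, at jig y +30 mm, within 9 mm (contact force between burnisher and jig above 1 N and y of burnisher in the frame of jig between 0.021 and 0.039 m and x of burnisher in the frame of jig below -0.015 m and z of burnisher in the frame of jig below 0.026 m), for 0.3 s.
5. the steel rod presses sideways (over 1 N) on the plate's wavy edge, with the rod's tip below the plate, at jig y +10 mm, within 9 mm (contact force between burnisher and jig above 1 N and y of burnisher in the frame of jig between 0.001 and 0.019 m and x of burnisher in the frame of jig below -0.015 m and z of burnisher in the frame of jig below 0.026 m), for 0.3 s.
6. the steel rod presses sideways (over 1 N) on the plate's wavy edge, with the rod's tip below the plate, at jig y -10 mm, within 9 mm (contact force between burnisher and jig above 1 N and y of burnisher in the frame of jig between -0.019 and -0.001 m and x of burnisher in the frame of jig below -0.015 m and z of burnisher in the frame of jig below 0.026 m), for 0.3 s.
7. the steel rod presses sideways (over 1 N) on the plate's wavy edge, with the rod's tip below the plate, at jig y -30 mm, within 9 mm (contact force between burnisher and jig above 1 N and y of burnisher in the frame of jig between -0.039 and -0.021 m and x of burnisher in the frame of jig below -0.015 m and z of burnisher in the frame of jig below 0.026 m), for 0.3 s.
8. the steel rod presses sideways (over 1 N) on the plate's wavy edge, with the rod's tip below the plate, at jig y -50 mm, within 9 mm (contact force between burnisher and jig above 1 N and y of burnisher in the frame of jig between -0.059 and -0.041 m and x of burnisher in the frame of jig below -0.015 m and z of burnisher in the frame of jig below 0.026 m), for 0.3 s.
9. the steel rod presses sideways (over 1 N) on the plate's wavy edge, with the rod's tip below the plate, near the right end (jig y -70 mm, within 9 mm) (contact force between burnisher and jig above 1 N and y of burnisher in the frame of jig between -0.079 and -0.061 m and x of burnisher in the frame of jig below -0.015 m and z of burnisher in the frame of jig below 0.026 m), for 0.3 s.
At the end, for the whole second after the job is handed in: After the pass along the edge the burnisher is back in the stand: axis within 6 mm of the hole's centre, tip less than 9 mm above the desk, upright within 0.12 rad, at rest and released; no bystander moved by more than 20 mm (horizontal distance between burnisher and stand below 0.006 m and z of burnisher in the frame of stand below 0.009 m and angle between burnisher's own z axis and vertical below 0.12 rad and linear speed of burnisher below 0.02 m/s and contact force between burnisher and the fingers below 0.1 N and distance of each of solder_spool, paste_jar, part_box_2, kapton_roll, usb_plug from where it was at the start of the episode below 0.02 m); the robot touches nothing.
It fails at once if the burnisher pushes on the jig or plate with more than 15 N (contact force between burnisher and jig above 15 N).
It fails at once if the burnisher falls over or is tipped (angle between burnisher's own z axis and vertical above 0.6 rad).
It fails at once if a bystander is shifted by more than 20 mm (distance of any of solder_spool, paste_jar, part_box_2, kapton_roll, usb_plug from where it was at the start of the episode above 0.02 m).
It also fails if it takes over 70 s, if anything falls off the work surface, if the arm or the gripper's body presses on something with over 40 N, if the wrist force passes 120 N, or if a joint passes its speed limit or range.

## Working session

There is one attempt and no reset: what is moved stays moved. The work goes in short steps, Python scripts to look and compute and a tool call to move; the robot and the scene stay as the last step left them, time stands still between calls to the robot, and variables do not carry over. Pictures are saved under pics/ and viewed, at most 10 in all, crops included, and the job is handed in when it is done.

Besides the shell and the picture viewer there is one more tool, called after ">>>" as a command line: name --argument value ..., lists and objects as JSON in quotes. servo_tool: Moves the arm, as the interface text tells. Its arguments: {"type":"object","properties":{"motion":{"type":"array","items":{"type":"array","items":{"type":"array","items":{"type":"number"}}}},"squeeze":{"type":"number"}},"required":["motion"]}

```bash
mkdir -p pics; ls
python3 - <<'E'
from cell import monitor, eyes, job, ctrl
import cv2, numpy as np, pickle
s=monitor.read_state(); print({k:np.round(v,3).tolist() for k,v in s.items()}, ctrl.grasp_offset)
d={}
for n in("top","side"):
    c=eyes.snapshot(n); d[n]=c; cv2.imwrite(f"pics/{n}0.png",c["frame"][...,::-1])
    print(n,{k:(np.round(v,3).tolist() if k!="frame" else 0) for k,v in c.items()})
pickle.dump(d,open("snap0.pkl","wb"))
E
```

```text
pics
{'t': 0.0, 'q': [-72.509, 23.948, -0.592, 92.486, 0.271, 63.637, -3.036], 'joint_velocities': [-0.018, -0.048, -0.009, -0.058, -0.071, 0.048, -0.097], 'joint_torque': [-0.003, -85.125, 0.637, -42.599, -0.049, 0.019, 0.0], 'ee_pos': [212.289, 587.433, 204.819], 'ee_rot': [[-0.94, 0.34, -0.0], [0.34, 0.94, -0.001], [-0.0, -0.001, -1.0]], 'force': [-0.785, -0.861, -0.367], 'wrist_torque': [-0.038, 0.018, -0.021], 'gripper_force': 0.0, 'width': 1.001} 18.8
top {'frame': 0, 'vertical_fov': 44.678, 'cx': 281.54, 'cy': 205.113, 'world_from_camera': [[0.018, 0.983, -0.181, 219.09], [-1.0, 0.022, 0.017, -3.877], [0.021, 0.181, 0.983, 1431.093], [0.0, 0.0, 0.0, 1.0]]}
side {'frame': 0, 'vertical_fov': 54.8, 'cx': 281.559, 'cy': 218.476, 'world_from_camera': [[1.0, 0.016, -0.001, 451.211], [-0.007, 0.389, -0.921, -986.538], [-0.014, 0.921, 0.389, 482.398], [0.0, 0.0, 0.0, 1.0]]}
```

View pics/top0.png

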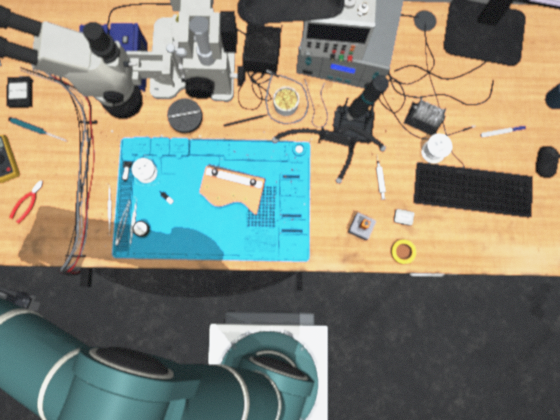

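View pics/side0.png

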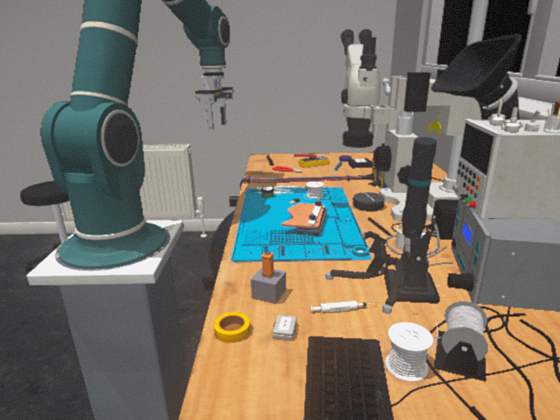

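```bash
cat > h.py <<'E'
import numpy as np, cv2, pickle
def f(c): return c["frame"].shape[0]/2/np.tan(np.radians(c["vertical_fov"])/2)
def ray(c,u,v):
    T=np.array(c["world_from_camera"]); d=T[:3,:3]@np.array([(u-c["cx"])/f(c),-(v-c["cy"])/f(c),-1]); return T[:3,3],d
def onplane(c,u,v,z):
    o,d=ray(c,u,v); return o+d*(z-o[2])/d[2]
def proj(c,p):
    T=np.array(c["world_from_camera"]); q=T[:3,:3].T@(np.array(p,float)-T[:3,3]); return c["cx"]+f(c)*q[0]/-q[2], c["cy"]-f(c)*q[1]/-q[2]
def two(c1,p1,c2,p2):
    o1,d1=ray(c1,*p1);o2,d2=ray(c2,*p2);A=np.c_[d1,-d2];t=np.linalg.lstsq(A,o2-o1,rcond=None)[0]
    a,b=o1+d1*t[0],o2+d2*t[1];return (a+b)/2,np.linalg.norm(a-b)
def blobs(c,lo,hi,box,amin=5):
    u0,v0,u1,v1=box;im=cv2.cvtColor(np.ascontiguousarray(c["frame"][v0:v1,u0:u1]),cv2.COLOR_RGB2HSV)
    n,l,s,ce=cv2.connectedComponentsWithStats(cv2.inRange(im,np.array(lo),np.array(hi)))
    return [(s[i].tolist(),(ce[i]+[u0,v0]).round(1).tolist(),(l==i)) for i in range(1,n) if s[i][4]>=amin]
E
python3 - <<'E'
from h import *
d=pickle.load(open("snap0.pkl","rb")); t,s=d["top"],d["side"]
a=cv2.resize(t["frame"][155:225,190:280],None,fx=6,fy=6,interpolation=cv2.INTER_NEAREST)
b=cv2.resize(t["frame"][205:245,345:385],None,fx=6,fy=6,interpolation=cv2.INTER_NEAREST)
e=cv2.resize(s["frame"][240:305,240:300],None,fx=5,fy=5,interpolation=cv2.INTER_NEAREST)
o=np.zeros((600,800,3),np.uint8);o[:420,:540]=a;o[:240,550:790]=b;o[245:245+325,485:785]=e[:, :] if 0 else o[245:570,485:785]
o[260:585,500:800]=e;o[:420,:540][:,:500]=a[:,:500]
cv2.imwrite("pics/crop0.png",o[...,::-1])
for nm,c,bx in(("top",t,(345,205,385,245)),("side",s,(240,240,300,305))):
    print(nm,"orange",[x[:2] for x in blobs(c,(3,120,80),(20,255,255),bx)],"grey",[x[:2] for x in blobs(c,(100,10,40),(140,120,220),bx,40)])
print("copper",[x[:2] for x in blobs(t,(3,60,80),(20,255,255),(190,155,280,225))],"dark",[x[:2] for x in blobs(t,(0,0,0),(180,255,70),(190,155,280,225))])
print(t["frame"][188,[205,215,230,240]],t["frame"][180,[240,250]])
E
```

```text
top orange [([5, 5, 7, 10, 23], [352.5, 213.4]), ([15, 15, 8, 9, 39], [363.3, 224.6]), ([10, 33, 8, 4, 14], [358.6, 239.6])] grey [([5, 9, 25, 25, 241], [359.7, 227.3])]
side orange [([0, 13, 60, 52, 1669], [270.3, 280.5])] grey [([12, 30, 13, 12, 47], [258.2, 275.8]), ([25, 34, 17, 10, 44], [272.8, 279.4])]
copper [([17, 11, 7, 3, 12], [210.2, 167.1]), ([10, 13, 64, 46, 1419], [230.9, 190.5])] dark []
[[243 211 147]
 [244 208 149]
 [244 209 152]
 [244 210 153]] [[245 246 246]
 [174 171 170]]
```

View pics/crop0.png

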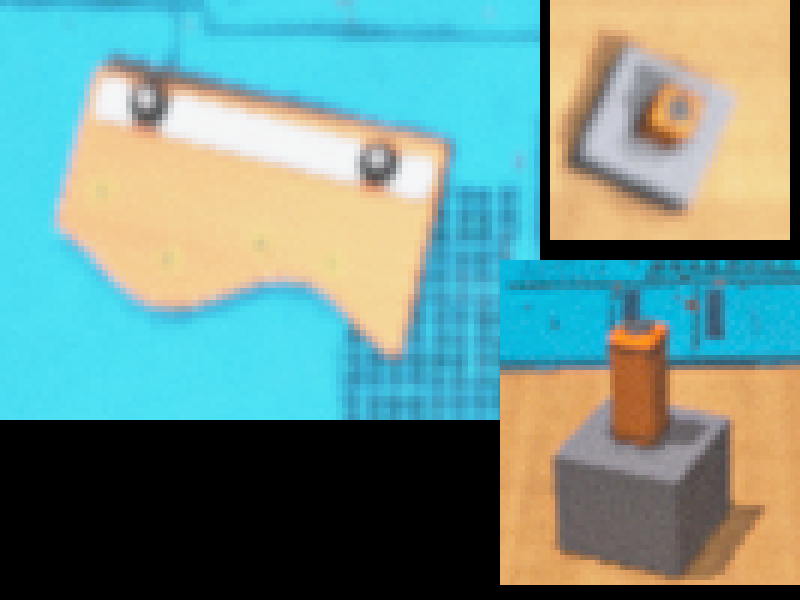

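Run:
```python
from h import *
d=pickle.load(open("snap0.pkl","rb")); t,s=d["top"],d["side"]
r=lambda x:np.round(x,1).tolist()
print("stand corners z45",[r(onplane(t,u,v,45)) for u,v in((357,212),(375.8,221.2),(367.5,240))])
print("cap top z97",r(onplane(t,366.7,222.8,97)))
# side: cap at crop (637,327)->; 
us=240+(638-500)/5;vs=240+(328-260)/5
print("tri cap",two(t,(366.7,222.8),s,(us,vs)))
print("side cap z97",r(onplane(s,us,vs,97)))
# side stand corners z45: crop (605,403),(730,420),(682,482),(556,456)
for x,y in((605,400),(730,420),(682,482),(556,456)): print("side stand z45",r(onplane(s,240+(x-500)/5,240+(y-260)/5,45)))
# handle in side upscaled
def up(c,b,k=8):
    u0,v0,u1,v1=b;return cv2.cvtColor(cv2.resize(np.ascontiguousarray(c["frame"][v0:v1,u0:u1]),None,fx=k,fy=k,interpolation=cv2.INTER_CUBIC),cv2.COLOR_RGB2HSV)
w=lambda p,b,k=8:(b[0]+(p[0]+.5)/k-.5,b[1]+(p[1]+.5)/k-.5)
b=(355,212,378,236);m=cv2.inRange(up(t,b),np.array((0,150,60)),np.array((20,255,255)))
cs=max(cv2.findContours(m,0,1)[0],key=cv2.contourArea);print("handle top minrect",[r(onplane(t,*w(p,b),95)) for p in cv2.boxPoints(cv2.minAreaRect(cs))],cv2.minAreaRect(cs)[1])
for (lab,P,z) in(("knobs",((214.7,172),(253,182)),56),("platefront",((200,193),(255.8,214.2)),32),("plateback",((207.2,165.8),(265,178.8)),32),("bar",((206.2,168),(263.3,180),(261.7,188),(205.8,175)),44)):
    print(lab,[r(onplane(t,*p,z)) for p in P])
b=(190,155,280,225);h=up(t,b);m=cv2.bitwise_not(cv2.inRange(h,np.array((80,90,60)),np.array((110,255,255))))
cs=max(cv2.findContours(m,0,1)[0],key=cv2.contourArea)[:,0]
pts=np.array([onplane(t,*w(p,b),32) for p in cs]);np.save("plate.npy",pts)
print("plate minrect-ish",len(pts))
# side view of knobs/plate crop
o=cv2.resize(s["frame"][190:245,270:345],None,fx=8,fy=8,interpolation=cv2.INTER_CUBIC)
q=cv2.resize(t["frame"][212:236,355:379],None,fx=8,fy=8,interpolation=cv2.INTER_CUBIC)
z=np.zeros((440,800,3),np.uint8);z[:440,:600]=o;z[:192,605:797]=q
y=cv2.resize(s["frame"][245:270,255:280],None,fx=7,fy=7,interpolation=cv2.INTER_CUBIC);z[200:375,605:780]=y
cv2.imwrite("pics/crop1.png",z[...,::-1])
```

```text
stand corners z45 [[459.5, -236.6, 45.0], [434.9, -288.3, 45.0], [382.5, -264.7, 45.0]]
cap top z97 [422.0, -253.4, 97.0]
tri cap (array([ 422.46205063, -253.67922741,   95.39768374]), np.float64(0.3803212348556967))
side cap z97 [422.8, -256.6, 97.0]
side stand z45 [406.3, -223.9, 45.0]
side stand z45 [459.9, -242.4, 45.0]
side stand z45 [439.8, -290.4, 45.0]
side stand z45 [388.0, -269.1, 45.0]
handle top minrect [[423.8, -232.3, 95.0], [430.1, -247.4, 95.0], [411.1, -254.6, 95.0], [404.9, -239.6, 95.0]] (61.4077262878418, 48.61140441894531)
knobs [[561.2, 158.5, 56.0], [535.3, 52.0, 56.0]]
platefront [[506.0, 199.6, 32.0], [449.5, 42.7, 32.0]]
plateback [[584.6, 183.1, 32.0], [550.8, 19.6, 32.0]]
bar [[575.1, 184.0, 44.0], [544.4, 24.0, 44.0], [521.5, 27.9, 44.0], [555.0, 184.2, 44.0]]
plate minrect-ish 1451
```

View pics/crop1.png

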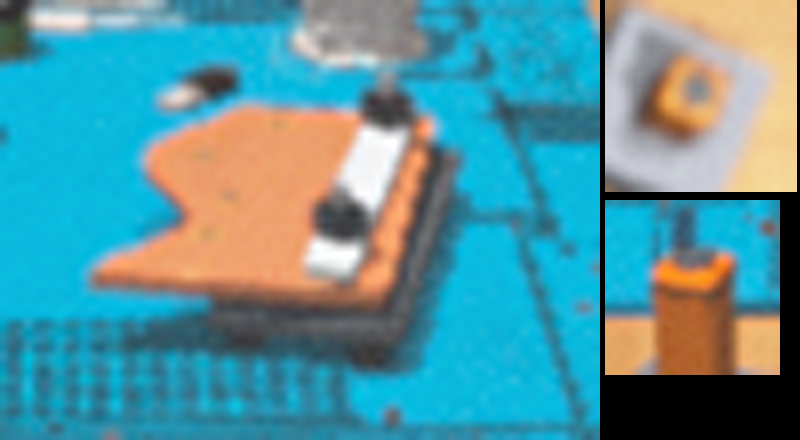

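The top view shows the stand near px (363,225), with the handle cap at (366.7,222.8). The plate's front edge runs from (200,193) to (256,214), and the knobs are at (215,172) and (253,182). Two views put the burnisher at about (422.5, -254.5), and the sizes match. The handle's yaw nearly matches the gripper's. Moving there now.

>>> servo_tool --motion '[[[100,0.03,-0.04,0,0],[100,0.03,-0.04,0,0],[100,0.03,-0.04,0,0],[100,0.03,-0.04,0,0],[100,0.03,-0.04,0,0]]]' --squeeze 55

```text
t: 0.6
ee_pos: [363.2, 385.8, 205.3]
ee_rot: [[-0.94, 0.34, -0.0], [0.34, 0.94, -0.0], [0.0, -0.0, -1.0]]
force: [1.6, 0.7, -0.5]
width: 0.997
gripper_force: 0.0
```

>>> servo_tool --motion '[[[100,0.02,-0.045,0,0],[100,0.02,-0.045,0,0],[100,0.02,-0.045,0,0],[100,0,-0.045,0,0],[100,0,-0.045,0,0]]]'

```text
t: 1.1
ee_pos: [422.3, 160.7, 205.1]
ee_rot: [[-0.94, 0.341, -0.0], [0.341, 0.94, -0.0], [0.0, -0.0, -1.0]]
force: [1.0, -0.4, -0.9]
width: 1.0
gripper_force: 0.0
```

>>> servo_tool --motion '[[[100,0,-0.045,0,0],[100,0,-0.045,0,0],[100,0,-0.045,0,0],[100,0,-0.045,0,0],[100,0,-0.045,0,0]]]'

```text
t: 1.6
ee_pos: [421.9, -63.9, 205.5]
ee_rot: [[-0.941, 0.34, 0.0], [0.34, 0.941, 0.0], [-0.0, 0.0, -1.0]]
force: [0.8, -0.5, 0.1]
width: 1.001
gripper_force: 0.0
```

```bash
cat > edge.py <<'E'
import numpy as np
ux=np.array([.972,-.236]);uy=np.array([.236,.972]);k=2*np.pi/120;Y0=232.
def toj(p): p=np.atleast_2d(p)[:,:2]; return np.c_[p@ux,p@uy-Y0]
def tow(X,Y): return X*ux+(Y+Y0)*uy
E
python3 - <<'E'
from edge import *
from scipy.ndimage import uniform_filter1d
j=toj(np.load("plate.npy"))
# front edge: min X in each Y bin
ys=np.arange(-78,79,2.);xs=np.array([j[abs(j[:,1]-y)<1.5][:,0].min()+0 for y in ys])
A=np.c_[np.ones_like(ys),ys,np.sin(k*ys),np.cos(k*ys)]
c,*_=np.linalg.lstsq(A,xs,rcond=None);res=xs-A@c
print(c,res.std(),abs(res).max(), "phase shift mm",np.arctan2(c[3],c[2])/k)
print("extent Y",j[:,1].min(),j[:,1].max())
from cell import monitor
s=monitor.read_state();print(s["t"],s["ee_pos"],np.array(s["ee_rot"])[:2,1],s["q"])
E
```

```text
[ 4.33181356e+02 -3.26186721e-02 -1.28664328e+01 -2.46611479e-01] 0.5210679297726918 1.2122087166829942 phase shift mm -59.63398124874014
extent Y -87.57590307358183 89.85882129468149
1.6 [421.94936025 -63.94984954 205.49093053] [0.33974373 0.940518  ] [-21.49044834   2.90732672  27.00379596 119.77812985  -1.57864124
  57.62518044  76.46732307]
```

>>> servo_tool --motion '[[[100,0,-0.048,0,0],[100,0,-0.048,0,0],[100,0,-0.048,0,0],[100,0,-0.046,0,0],[100,0,0,-0.04,0]]]'

```text
t: 2.1
ee_pos: [423.5, -258.8, 168.3]
ee_rot: [[-0.938, 0.345, 0.006], [0.345, 0.938, -0.005], [-0.007, -0.002, -1.0]]
force: [2.3, 2.7, -1.1]
width: 0.998
gripper_force: 0.0
```

>>> servo_tool --motion '[[[100,0,0,-0.045,0],[100,0,0,-0.045,0],[100,0,0,-0.026,0],[100,0,0,0,0]]]'

```text
t: 2.5
ee_pos: [420.3, -251.5, 46.6]
ee_rot: [[-0.94, 0.34, -0.005], [0.34, 0.94, 0.001], [0.006, -0.0, -1.0]]
force: [0.2, -1.2, 0.8]
width: 0.999
gripper_force: 0.0
```

Run:
```python
from cell import monitor, eyes
import cv2,numpy as np
s=monitor.read_state();print(s["t"],s["ee_pos"],s["force"],s["q"])
c=eyes.snapshot("side");f=cv2.resize(c["frame"][200:320,200:340],None,fx=5,fy=5,interpolation=cv2.INTER_CUBIC);cv2.imwrite("pics/g1.png",f[...,::-1])
```

```text
2.5 [ 420.33003863 -251.47747668   46.62038653] [ 0.2422953  -1.21104419  0.83421733] [  1.77047508  26.46444825  30.83942195 119.11019334 -20.71288429
  39.93903062 116.24652632]
```

View pics/g1.png

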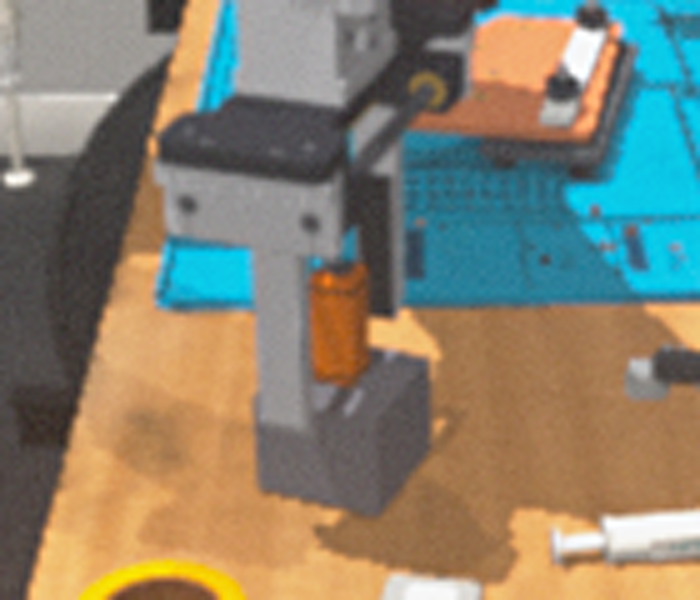

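The jaws straddle the orange handle, and the fingertips sit just above the stand's top. I'll raise slightly and close.

>>> servo_tool --motion '[[[100,0.001,-0.002,0.002,0],[40,0,0,0,0],[10,0,0,0,0],[10,0,0,0,0],[10,0,0,0,0]]]' --squeeze 10

```text
t: 3.05
ee_pos: [423.7, -254.2, 51.8]
ee_rot: [[-0.941, 0.34, 0.001], [0.34, 0.941, -0.0], [-0.001, 0.0, -1.0]]
force: [-0.1, 0.9, 0.1]
width: 0.695
gripper_force: 0.0
```

>>> servo_tool --motion '[[[10,0,0,0,0],[10,0,0,0,0],[10,0,0,0,0]]]'

```text
t: 3.35
ee_pos: [423.4, -254.2, 51.4]
ee_rot: [[-0.94, 0.34, -0.0], [0.34, 0.94, -0.0], [0.0, -0.0, -1.0]]
force: [-0.8, -0.1, 0.2]
width: 0.444
gripper_force: 0.0
```

>>> servo_tool --motion '[[[10,0,0,-0.002,0],[10,0,0,0,0],[10,0,0,0,0],[10,0,0,0,0],[10,0,0,0,0]]]' --squeeze 10

```text
t: 3.85
ee_pos: [423.4, -254.2, 49.4]
ee_rot: [[-0.94, 0.34, -0.0], [0.34, 0.94, -0.0], [-0.0, -0.0, -1.0]]
force: [-0.6, -0.3, -1.0]
width: 0.214
gripper_force: 10.0
```

>>> servo_tool --motion '[[[10,0,0,0,0],[10,0,0,0,0],[10,0,0,0.02,0],[10,0,0,0.03,0],[10,0,0,0.03,0]]]' --squeeze 58

```text
t: 4.35
ee_pos: [423.0, -254.3, 130.2]
ee_rot: [[-0.94, 0.34, -0.001], [0.34, 0.94, -0.0], [0.001, -0.0, -1.0]]
force: [-0.6, -0.1, -1.1]
width: 0.209
gripper_force: 58.0
```

>>> servo_tool --motion '[[[10,0,0,0,0],[10,0,0,0,0]]]'

```text
t: 4.55
ee_pos: [423.7, -254.1, 129.6]
ee_rot: [[-0.941, 0.339, 0.001], [0.339, 0.941, -0.0], [-0.001, 0.0, -1.0]]
force: [0.3, 0.4, -1.8]
width: 0.209
gripper_force: 58.0
```

```bash
cat >> edge.py <<'E'
C=np.array([433.18,-.0326,-12.87,-.25])
def edge(Y,C=C): return C[0]+C[1]*Y+C[2]*np.sin(k*Y)+C[3]*np.cos(k*Y)
def axis(C=C,r=4.):
    "rod axis curve: X as function of Y"
    e=np.arange(-95,95,.25);x=edge(e,C);dx=np.gradient(x,e);n=np.hypot(1,dx)
    ax,ay=x-r/n,e+r*dx/n
    return lambda Y:np.interp(Y,ay,ax)
E
python3 - <<'E'
from edge import *
from cell import monitor
s=monitor.read_state();print(s["t"],s["ee_pos"],s["force"],s["wrist_torque"],s["q"])
a=axis()
for Y in(70,50,30,10,-10,-30,-50,-70): print(Y,round(float(a(Y)),1),np.round(tow(a(Y),Y),1))
E
```

```text
4.55 [ 423.70852131 -254.06561853  129.56195744] [ 0.33957046  0.42826877 -1.76835755] [ 0.05978555  0.00791087 -0.05123053] [ -2.63387276  18.58668636  35.54056486 115.95246782 -14.1305914
  49.55671133 110.88713127]
70 433.0 [492.1 191.4]
50 420.8 [475.6 174.8]
30 415.3 [465.5 156.6]
10 421.6 [466.9 135.7]
-10 435.0 [475.2 113.1]
-30 443.0 [478.3  91.8]
-50 436.9 [467.6  73.8]
-70 424.7 [451.   57.2]
```

>>> servo_tool --motion '[[[10,0.0044,0.045,0,0],[10,0.0044,0.045,0,0],[10,0.0044,0.045,0,0],[10,0.0044,0.045,0,0],[10,0.0044,0.045,0,0]]]'

```text
t: 5.05
ee_pos: [444.6, -27.4, 128.5]
ee_rot: [[-0.94, 0.34, -0.001], [0.34, 0.94, -0.0], [0.001, -0.001, -1.0]]
force: [0.8, 0.6, -0.9]
width: 0.208
gripper_force: 58.0
```

>>> servo_tool --motion '[[[10,0.0044,0.045,0,0],[10,0.0044,0.045,0,0],[10,0.0044,0.045,0,0],[10,0.0044,0.045,0,0],[10,0.0044,0.045,0,0]]]'

```text
t: 5.55
ee_pos: [466.6, 197.5, 128.2]
ee_rot: [[-0.94, 0.34, -0.002], [0.34, 0.94, -0.001], [0.001, -0.001, -1.0]]
force: [0.1, -0.5, 0.6]
width: 0.212
gripper_force: 58.0
```

>>> servo_tool --motion '[[[10,0,0,-0.03,0],[10,0,0,-0.03,0],[10,0,0,-0.019,0],[10,0,0,0,0],[10,0,0,0,0]]]'

```text
t: 6.05
ee_pos: [467.1, 195.4, 50.1]
ee_rot: [[-0.94, 0.34, -0.001], [0.34, 0.94, -0.001], [0.001, -0.001, -1.0]]
force: [0.0, -0.0, -0.5]
width: 0.209
gripper_force: 58.0
```

```bash
cat > st.py <<'E'
from edge import *
from cell import monitor, eyes
import cv2,numpy as np
s=monitor.read_state();p=toj(s["ee_pos"])[0];F=np.array(s["force"])[:2];a=axis()
print("t",s["t"],"ee",np.round(s["ee_pos"],2),"X,Y",p.round(2),"axisX",round(float(a(p[1])),2),"Fx,Fy",(F@ux).round(2),(F@uy).round(2),"Fz",round(s["force"][2],2))
E
python3 st.py
python3 - <<'E'
from cell import eyes
import cv2
c=eyes.snapshot("side");f=cv2.resize(c["frame"][150:260,240:370],None,fx=5,fy=5,interpolation=cv2.INTER_CUBIC);cv2.imwrite("pics/j1.png",f[...,::-1])
E
```

```text
t 6.05 ee [467.15 195.37  50.11] X,Y [407.96  68.15] axisX 431.87 Fx,Fy 0.04 -0.01 Fz -0.46
```

View pics/j1.png

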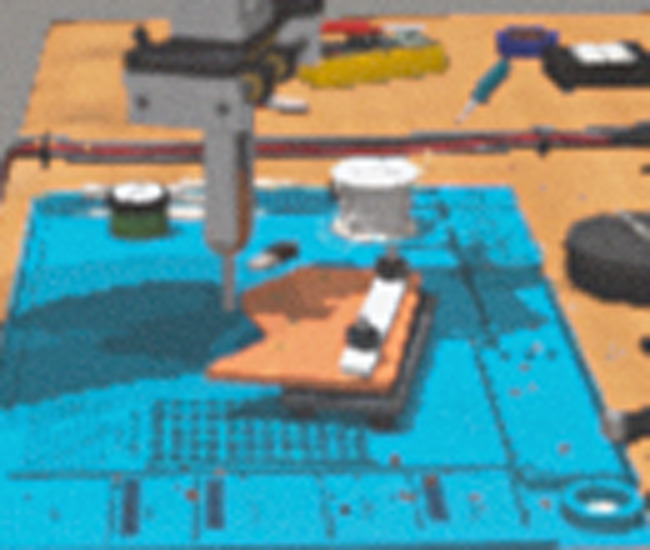

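The rod hangs upright about 25 mm in front of the plate's left end (crop px (228,290)), with its tip below the plate. I'll close in towards the edge.

>>> servo_tool --motion '[[[10,0.006,-0.0005,0,0],[10,0.006,-0.0005,0,0],[10,0.005,-0.0004,0,0],[10,0.003,-0.0005,0,0],[10,0,0,0,0]]]'

```text
t: 6.6
ee_pos: [487.9, 193.7, 50.5]
ee_rot: [[-0.94, 0.34, 0.0], [0.34, 0.94, -0.0], [-0.0, -0.0, -1.0]]
force: [-0.6, 0.0, -0.6]
width: 0.21
gripper_force: 58.0
```

```bash
python3 st.py
```

```text
t 6.6 ee [487.91 193.67  50.5 ] X,Y [428.54  71.4 ] axisX 433.75 Fx,Fy -0.64 -0.12 Fz -0.61
```

>>> servo_tool --motion '[[[10,0.0007,-0.0002,0,0],[10,0.0007,-0.0002,0,0],[10,0.0006,-0.0001,0,0],[10,0,0,0,0]]]'

```text
t: 7.0
ee_pos: [489.4, 193.4, 50.4]
ee_rot: [[-0.94, 0.34, 0.0], [0.34, 0.94, -0.0], [-0.0, -0.0, -1.0]]
force: [-0.3, -0.6, -1.3]
width: 0.208
gripper_force: 58.0
```

>>> servo_tool --motion '[[[10,0.0004,-0.0001,0,0],[10,0.0004,-0.0001,0,0],[10,0.0002,-0.0001,0,0],[10,0,0,0,0]]]'

```text
t: 7.4
ee_pos: [490.4, 193.0, 50.4]
ee_rot: [[-0.94, 0.34, 0.0], [0.34, 0.94, -0.0], [-0.0, -0.0, -1.0]]
force: [0.5, 0.1, -0.3]
width: 0.207
gripper_force: 58.0
```

>>> servo_tool --motion '[[[10,0.0004,-0.0001,0,0],[10,0.0004,-0.0001,0,0],[10,0,0,0,0]]]'

```text
t: 7.7
ee_pos: [491.3, 192.8, 50.4]
ee_rot: [[-0.94, 0.34, 0.0], [0.34, 0.94, -0.0], [-0.0, -0.0, -1.0]]
force: [0.3, 0.2, -0.4]
width: 0.208
gripper_force: 58.0
```

>>> servo_tool --motion '[[[10,0.0004,-0.0001,0,0],[10,0.0004,-0.0001,0,0],[10,0,0,0,0]]]'

```text
t: 8.0
ee_pos: [492.1, 192.7, 50.4]
ee_rot: [[-0.94, 0.34, 0.0], [0.34, 0.94, -0.0], [-0.0, -0.0, -1.0]]
force: [-0.2, -0.2, 0.1]
width: 0.21
gripper_force: 58.0
```

>>> servo_tool --motion '[[[10,0.0004,-0.0001,0,0],[10,0.0003,-0.0001,0,0],[10,0,0,0,0]]]'

```text
t: 8.3
ee_pos: [492.8, 192.5, 50.4]
ee_rot: [[-0.94, 0.34, 0.0], [0.34, 0.94, -0.0], [-0.0, -0.0, -1.0]]
force: [0.5, 0.1, -0.7]
width: 0.214
gripper_force: 58.0
```

>>> servo_tool --motion '[[[10,0.0004,-0.0001,0,0],[10,0.0003,-0.0001,0,0],[10,0,0,0,0]]]'

```text
t: 8.6
ee_pos: [493.5, 192.3, 50.4]
ee_rot: [[-0.94, 0.34, 0.0], [0.34, 0.94, -0.0], [-0.0, -0.0, -1.0]]
force: [-0.5, 0.4, -0.4]
width: 0.207
gripper_force: 58.0
```

>>> servo_tool --motion '[[[10,0.0004,-0.0001,0,0],[10,0.0003,-0.0001,0,0],[10,0,0,0,0]]]'

```text
t: 8.9
ee_pos: [494.1, 192.0, 50.4]
ee_rot: [[-0.94, 0.34, 0.0], [0.34, 0.94, -0.0], [-0.0, -0.0, -1.0]]
force: [0.5, 0.4, -1.1]
width: 0.213
gripper_force: 58.0
```

>>> servo_tool --motion '[[[10,0.0004,-0.0001,0,0],[10,0.0003,-0.0001,0,0],[10,0,0,0,0]]]'

```text
t: 9.2
ee_pos: [494.9, 191.8, 50.4]
ee_rot: [[-0.94, 0.34, 0.0], [0.34, 0.94, -0.0], [-0.0, -0.0, -1.0]]
force: [0.7, -0.4, -0.6]
width: 0.212
gripper_force: 58.0
```

>>> servo_tool --motion '[[[10,0.0004,-0.0001,0,0],[10,0.0003,-0.0001,0,0],[10,0,0,0,0]]]'

```text
t: 9.5
ee_pos: [495.6, 191.7, 50.4]
ee_rot: [[-0.94, 0.34, 0.0], [0.34, 0.94, -0.0], [-0.0, -0.0, -1.0]]
force: [0.1, 0.5, -0.7]
width: 0.206
gripper_force: 58.0
```

>>> servo_tool --motion '[[[10,0.0004,-0.0001,0,0],[10,0.0004,-0.0001,0,0],[10,0,0,0,0]]]'

```text
t: 9.8
ee_pos: [496.4, 191.5, 50.4]
ee_rot: [[-0.94, 0.34, 0.0], [0.34, 0.94, -0.0], [-0.0, -0.0, -1.0]]
force: [-0.5, -0.5, -0.7]
width: 0.212
gripper_force: 58.0
```

>>> servo_tool --motion '[[[10,0.0004,-0.0001,0,0],[10,0.0004,-0.0001,0,0],[10,0,0,0,0]]]'

```text
t: 10.1
ee_pos: [497.2, 191.3, 50.4]
ee_rot: [[-0.94, 0.34, 0.0], [0.34, 0.94, -0.0], [-0.0, -0.0, -1.0]]
force: [-0.2, 0.2, -1.1]
width: 0.212
gripper_force: 58.0
```

```bash
python3 st.py
python3 - <<'E'
from cell import eyes
import cv2,pickle
c=eyes.snapshot("side");pickle.dump(c,open("s2.pkl","wb"));f=cv2.resize(c["frame"][185:240,260:335],None,fx=8,fy=8,interpolation=cv2.INTER_CUBIC);cv2.imwrite("pics/j2.png",f[...,::-1])
E
```

```text
t 10.1 ee [497.16 191.27  50.43] X,Y [438.1   71.24] axisX 433.67 Fx,Fy -0.26 0.15 Fz -1.07
```

View pics/j2.png

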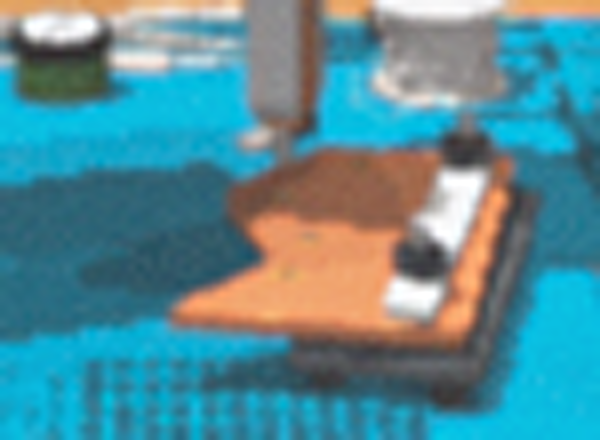

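The rod, at crop (285,150), is right by the plate's far-left edge and not yet touching. I'll check its position against the plate corner in this view.

Run:
```python
from h import *
from edge import *
c=pickle.load(open("s2.pkl","rb"));d=pickle.load(open("snap0.pkl","rb"))["side"]
P=lambda p:[round((proj(c,p)[0]-260+.5)*8),round((proj(c,p)[1]-185+.5)*8)]
print("rod",P((497.2,191.3,45)),P((497.2,191.3,32)))
for Y in(-85,-60,-30,0,30,50,60,70,80,85): print(Y,P([*tow(edge(Y),Y),32]))
# measured corners in clean side image (crop1: origin 270,190, x8)
for n,x,y in(("right tip",92,275),("left corner",240,107),("bump",147,155),("valley",185,215),("back left",432,125),("back right",390,300)):
    w=onplane(d,270+x/8-.5,190+y/8-.5,32); print(n,w.round(1),toj(w).round(1))
```

```text
rod [289, 126] [289, 158]
-85 [159, 313]
-60 [208, 288]
-30 [258, 258]
0 [238, 224]
30 [219, 192]
50 [246, 175]
60 [267, 167]
70 [288, 159]
80 [303, 150]
85 [309, 146]
right tip [450.8  40.8  32. ] [[428.5 -86. ]]
left corner [509.8 202.6  32. ] [[447.7  85.2]]
bump [472.2 152.9  32. ] [[422.9  28.1]]
valley [484.7  93.4  32. ] [[449.1 -26.8]]
back left [582.7 179.7  32. ] [[524.   80.2]]
back right [551.7  15.8  32. ] [[532.5 -86.5]]
```

>>> servo_tool --motion '[[[10,0.0003,-0.0001,0,0],[10,0.0003,-0.0001,0,0],[10,0,0,0,0]]]'

```text
t: 10.45
ee_pos: [497.7, 191.1, 50.4]
ee_rot: [[-0.94, 0.34, 0.0], [0.34, 0.94, -0.0], [-0.0, -0.0, -1.0]]
force: [-0.1, 0.2, -0.7]
width: 0.21
gripper_force: 58.0
```

>>> servo_tool --motion '[[[10,0.0003,-0.0001,0,0],[10,0.0003,-0.0001,0,0],[10,0,0,0,0]]]'

```text
t: 10.75
ee_pos: [498.2, 190.9, 50.4]
ee_rot: [[-0.94, 0.34, -0.0], [0.34, 0.94, -0.0], [0.0, -0.0, -1.0]]
force: [-1.6, 0.7, 0.6]
width: 0.212
gripper_force: 58.0
```

>>> servo_tool --motion '[[[10,0.0003,-0.0001,0,0],[10,0,0,0,0]]]'

```text
t: 10.95
ee_pos: [498.3, 190.9, 50.4]
ee_rot: [[-0.941, 0.34, -0.001], [0.34, 0.941, -0.0], [0.001, -0.0, -1.0]]
force: [-2.5, 1.3, -0.3]
width: 0.207
gripper_force: 58.0
```

```bash
python3 st.py
```

```text
t 10.95 ee [498.35 190.85  50.36] X,Y [439.35  71.12] axisX 433.6 Fx,Fy -2.75 0.67 Fz -0.31
```

>>> servo_tool --motion '[[[10,0.0005,-0.0001,0,0],[10,0,0,0,0]]]'

```text
t: 11.15
ee_pos: [498.5, 190.9, 50.3]
ee_rot: [[-0.941, 0.34, -0.001], [0.34, 0.941, -0.0], [0.001, -0.0, -1.0]]
force: [-4.9, 1.8, 1.6]
width: 0.216
gripper_force: 58.0
```

```bash
python3 st.py
```

```text
t 11.15 ee [498.5  190.88  50.26] X,Y [439.49  71.18] axisX 433.63 Fx,Fy -5.16 0.59 Fz 1.59
```

```bash
cat > plan.py <<'E'
import sys,json,os
from edge import *
from cell import monitor
# usage: plan.py nrows [press_delta]   state: cmd XY, press, C0, slope
st=json.load(open("st.json")) if os.path.exists("st.json") else dict(cmd=[440.05,71.15],press=1.05,C0=438.63,b=-.0326)
if len(sys.argv)>2: st["press"]+=float(sys.argv[2])
if len(sys.argv)>3: st["b"]=float(sys.argv[3])
C=np.array([st["C0"],st["b"],-12.87,-.25])
s=monitor.read_state();p=toj(s["ee_pos"])[0];F=np.array([s["force"][:2]@ux,s["force"][:2]@uy])
a=axis(C);Y=p[1];sl=(a(Y+.5)-a(Y-.5));n=np.array([1,-sl])/np.hypot(1,sl);t=np.array([-n[1],n[0]])
print(f"t {s['t']:.2f} X,Y {p.round(2)} cmd {np.round(st['cmd'],2)} Fn {-F@n:.2f} Ft {F@t:.2f} |F| {np.hypot(*F):.2f} Fz {s['force'][2]:.1f}; gap(axis-model) n: {((p[0]-a(Y))*n[0]):.2f} press {st['press']:.2f}")
c=axis(C,4-st["press"]);cmd=np.array(st["cmd"]);w=tow(*cmd);out=[]
N=int(sys.argv[1])
for i in range(N):
    y=cmd[1]-2; g=np.array([c(y),y]); dw=np.round((tow(*g)-w)/1000,4)
    out.append([10,float(dw[0]),float(dw[1]),0,0]); w=w+dw*1000; cmd=toj(w)[0]
st["cmd"]=cmd.tolist()
for i in range(0,N,5): print(json.dumps(out[i:i+5]))
json.dump(st,open("st.new","w"))
E
python3 plan.py 5 .1
```

```text
t 11.15 X,Y [439.49  71.18] cmd [440.05  71.15] Fn 4.80 Ft -2.00 |F| 5.20 Fz 1.6; gap(axis-model) n: 0.36 press 1.15
[[10, -0.0013, -0.0018, 0, 0], [10, -0.0015, -0.0015, 0, 0], [10, -0.0015, -0.0015, 0, 0], [10, -0.0016, -0.0015, 0, 0], [10, -0.0015, -0.0015, 0, 0]]
```

```bash
sed -i 's/^def toj/ux\/=np.hypot(*ux);uy\/=np.hypot(*uy)\ndef toj/' edge.py; sed -i 's/440.05,71.15/439.95,71.08/;s/438.63/438.53/' plan.py; python3 plan.py 5 .1
```

```text
t 11.15 X,Y [439.39  71.11] cmd [439.95  71.08] Fn 4.79 Ft -2.01 |F| 5.20 Fz 1.6; gap(axis-model) n: 0.39 press 1.15
[[10, -0.0013, -0.0017, 0, 0], [10, -0.0016, -0.0017, 0, 0], [10, -0.0017, -0.0016, 0, 0], [10, -0.0017, -0.0017, 0, 0], [10, -0.0017, -0.0016, 0, 0]]
```

>>> servo_tool --motion '[[[10,-0.0013,-0.0017,0,0],[10,-0.0016,-0.0017,0,0],[10,-0.0017,-0.0016,0,0],[10,-0.0017,-0.0017,0,0],[10,-0.0017,-0.0016,0,0]]]'

```text
t: 11.65
ee_pos: [491.4, 183.5, 50.7]
ee_rot: [[-0.941, 0.339, 0.001], [0.339, 0.941, 0.001], [-0.0, 0.002, -1.0]]
force: [-0.7, 6.5, -1.0]
width: 0.209
gripper_force: 58.0
```

```bash
cp st.new st.json; python3 plan.py 5
```

```text
t 11.65 X,Y [434.22  62.27] cmd [434.13  61.13] Fn 5.19 Ft 4.04 |F| 6.58 Fz -1.0; gap(axis-model) n: 0.58 press 1.15
[[10, -0.0017, -0.0016, 0, 0], [10, -0.0017, -0.0017, 0, 0], [10, -0.0017, -0.0017, 0, 0], [10, -0.0016, -0.0017, 0, 0], [10, -0.0016, -0.0017, 0, 0]]
```

>>> servo_tool --motion '[[[10,-0.0017,-0.0016,0,0],[10,-0.0017,-0.0017,0,0],[10,-0.0017,-0.0017,0,0],[10,-0.0016,-0.0017,0,0],[10,-0.0016,-0.0017,0,0]]]'

```text
t: 12.15
ee_pos: [483.0, 175.1, 50.6]
ee_rot: [[-0.941, 0.339, 0.001], [0.339, 0.941, 0.001], [-0.0, 0.001, -1.0]]
force: [-0.8, 7.5, -0.0]
width: 0.212
gripper_force: 58.0
```

```bash
cp st.new st.json; python3 plan.py 5
```

```text
t 12.15 X,Y [428.09  52.11] cmd [428.05  51.01] Fn 5.64 Ft 4.95 |F| 7.50 Fz -0.0; gap(axis-model) n: 0.71 press 1.15
[[10, -0.0016, -0.0017, 0, 0], [10, -0.0014, -0.0017, 0, 0], [10, -0.0014, -0.0017, 0, 0], [10, -0.0012, -0.0018, 0, 0], [10, -0.0012, -0.0018, 0, 0]]
```

>>> servo_tool --motion '[[[10,-0.0016,-0.0017,0,0],[10,-0.0014,-0.0017,0,0],[10,-0.0014,-0.0017,0,0],[10,-0.0012,-0.0018,0,0],[10,-0.0012,-0.0018,0,0]]]'

```text
t: 12.65
ee_pos: [476.0, 166.3, 50.6]
ee_rot: [[-0.941, 0.339, 0.0], [0.339, 0.941, 0.001], [0.0, 0.001, -1.0]]
force: [-3.0, 6.8, -0.8]
width: 0.215
gripper_force: 58.0
```

```bash
cp st.new st.json; python3 plan.py 5
```

```text
t 12.65 X,Y [423.36  41.97] cmd [423.5   40.95] Fn 6.18 Ft 4.17 |F| 7.45 Fz -0.8; gap(axis-model) n: 0.68 press 1.15
[[10, -0.001, -0.0018, 0, 0], [10, -0.0009, -0.0018, 0, 0], [10, -0.0008, -0.0019, 0, 0], [10, -0.0007, -0.0019, 0, 0], [10, -0.0006, -0.0019, 0, 0]]
```

>>> servo_tool --motion '[[[10,-0.001,-0.0018,0,0],[10,-0.0009,-0.0018,0,0],[10,-0.0008,-0.0019,0,0],[10,-0.0007,-0.0019,0,0],[10,-0.0006,-0.0019,0,0]]]'

```text
t: 13.15
ee_pos: [471.6, 156.8, 50.4]
ee_rot: [[-0.941, 0.339, -0.001], [0.339, 0.941, 0.001], [0.001, 0.001, -1.0]]
force: [-4.4, 5.6, -1.0]
width: 0.209
gripper_force: 58.0
```

```bash
cp st.new st.json; python3 plan.py 5
```

```text
t 13.15 X,Y [421.25  31.67] cmd [421.8   30.97] Fn 5.73 Ft 4.24 |F| 7.13 Fz -1.0; gap(axis-model) n: 0.55 press 1.15
[[10, -0.0004, -0.002, 0, 0], [10, -0.0003, -0.002, 0, 0], [10, -0.0002, -0.002, 0, 0], [10, -0.0001, -0.002, 0, 0], [10, 0.0001, -0.0021, 0, 0]]
```

>>> servo_tool --motion '[[[10,-0.0004,-0.002,0,0],[10,-0.0003,-0.002,0,0],[10,-0.0002,-0.002,0,0],[10,-0.0001,-0.002,0,0],[10,0.0001,-0.0021,0,0]]]'

```text
t: 13.65
ee_pos: [470.1, 146.5, 50.2]
ee_rot: [[-0.941, 0.339, -0.002], [0.339, 0.941, 0.0], [0.002, -0.0, -1.0]]
force: [-6.9, 6.1, -1.2]
width: 0.21
gripper_force: 58.0
```

```bash
cp st.new st.json; python3 plan.py 5
```

```text
t 13.65 X,Y [422.31  21.26] cmd [423.31  20.94] Fn 6.64 Ft 6.35 |F| 9.19 Fz -1.2; gap(axis-model) n: 0.29 press 1.15
[[10, 0.0002, -0.0021, 0, 0], [10, 0.0002, -0.0021, 0, 0], [10, 0.0004, -0.0022, 0, 0], [10, 0.0005, -0.0022, 0, 0], [10, 0.0006, -0.0022, 0, 0]]
```

```bash
python3 plan.py 5 -.15
```

```text
t 13.65 X,Y [422.31  21.26] cmd [423.31  20.94] Fn 6.64 Ft 6.35 |F| 9.19 Fz -1.2; gap(axis-model) n: 0.29 press 1.00
[[10, 0.0, -0.0021, 0, 0], [10, 0.0003, -0.0021, 0, 0], [10, 0.0004, -0.0021, 0, 0], [10, 0.0004, -0.0022, 0, 0], [10, 0.0006, -0.0022, 0, 0]]
```

>>> servo_tool --motion '[[[10,0.0,-0.0021,0,0],[10,0.0003,-0.0021,0,0],[10,0.0004,-0.0021,0,0],[10,0.0004,-0.0022,0,0],[10,0.0006,-0.0022,0,0]]]'

```text
t: 14.15
ee_pos: [471.9, 135.3, 50.1]
ee_rot: [[-0.941, 0.339, -0.002], [0.339, 0.941, -0.0], [0.002, -0.001, -1.0]]
force: [-5.7, 3.8, -0.6]
width: 0.211
gripper_force: 58.0
```

```bash
cp st.new st.json; python3 plan.py 5
```

```text
t 14.15 X,Y [426.63  10.8 ] cmd [427.49  10.94] Fn 4.49 Ft 5.16 |F| 6.84 Fz -0.6; gap(axis-model) n: 0.15 press 1.00
[[10, 0.0007, -0.0022, 0, 0], [10, 0.0007, -0.0022, 0, 0], [10, 0.0008, -0.0022, 0, 0], [10, 0.0008, -0.0023, 0, 0], [10, 0.0009, -0.0023, 0, 0]]
```

>>> servo_tool --motion '[[[10,0.0007,-0.0022,0,0],[10,0.0007,-0.0022,0,0],[10,0.0008,-0.0022,0,0],[10,0.0008,-0.0023,0,0],[10,0.0009,-0.0023,0,0]]]'

```text
t: 14.65
ee_pos: [475.8, 123.9, 50.1]
ee_rot: [[-0.941, 0.34, -0.002], [0.34, 0.941, -0.0], [0.002, -0.001, -1.0]]
force: [-6.1, 2.7, -0.8]
width: 0.213
gripper_force: 58.0
```

```bash
cp st.new st.json; python3 plan.py 5
```

```text
t 14.65 X,Y [433.17   0.68] cmd [433.92   0.98] Fn 4.68 Ft 4.76 |F| 6.67 Fz -0.8; gap(axis-model) n: 0.21 press 1.00
[[10, 0.0009, -0.0023, 0, 0], [10, 0.0009, -0.0023, 0, 0], [10, 0.0009, -0.0023, 0, 0], [10, 0.0009, -0.0023, 0, 0], [10, 0.0008, -0.0023, 0, 0]]
```

>>> servo_tool --motion '[[[10,0.0009,-0.0023,0,0],[10,0.0009,-0.0023,0,0],[10,0.0009,-0.0023,0,0],[10,0.0009,-0.0023,0,0],[10,0.0008,-0.0023,0,0]]]'

```text
t: 15.15
ee_pos: [480.6, 112.4, 50.2]
ee_rot: [[-0.941, 0.34, -0.001], [0.34, 0.941, -0.0], [0.001, -0.001, -1.0]]
force: [-5.3, 1.3, -0.5]
width: 0.211
gripper_force: 58.0
```

```bash
cp st.new st.json; python3 plan.py 5
```

```text
t 15.15 X,Y [440.49  -9.42] cmd [440.91  -9.16] Fn 4.58 Ft 3.05 |F| 5.50 Fz -0.5; gap(axis-model) n: 0.45 press 1.00
[[10, 0.0008, -0.0023, 0, 0], [10, 0.0008, -0.0022, 0, 0], [10, 0.0006, -0.0022, 0, 0], [10, 0.0005, -0.0022, 0, 0], [10, 0.0005, -0.0022, 0, 0]]
```

>>> servo_tool --motion '[[[10,0.0009,-0.0023,0,0],[10,0.0009,-0.0022,0,0],[10,0.0006,-0.0022,0,0],[10,0.0005,-0.0022,0,0],[10,0.0005,-0.0022,0,0]]]'

```text
t: 15.65
ee_pos: [484.0, 101.4, 50.2]
ee_rot: [[-0.941, 0.34, -0.001], [0.34, 0.941, -0.0], [0.001, -0.0, -1.0]]
force: [-5.7, 2.4, -0.9]
width: 0.213
gripper_force: 58.0
```

```bash
cp st.new st.json; python3 plan.py 5
```

```text
t 15.65 X,Y [446.36 -19.27] cmd [446.64 -19.19] Fn 5.17 Ft 3.40 |F| 6.18 Fz -0.9; gap(axis-model) n: 0.72 press 1.00
[[10, 0.0003, -0.0021, 0, 0], [10, 0.0002, -0.0021, 0, 0], [10, 0.0001, -0.0021, 0, 0], [10, -0.0001, -0.002, 0, 0], [10, -0.0002, -0.002, 0, 0]]
```

>>> servo_tool --motion '[[[10,0.0004,-0.0021,0,0],[10,0.0002,-0.0021,0,0],[10,0.0001,-0.0021,0,0],[10,-0.0001,-0.002,0,0],[10,-0.0002,-0.002,0,0]]]'

```text
t: 16.15
ee_pos: [484.5, 91.4, 50.3]
ee_rot: [[-0.941, 0.34, -0.001], [0.34, 0.941, 0.0], [0.001, 0.0, -1.0]]
force: [-4.5, 5.0, -1.7]
width: 0.205
gripper_force: 58.0
```

```bash
cp st.new st.json; python3 plan.py 5
```

```text
t 16.15 X,Y [449.23 -28.87] cmd [449.36 -29.13] Fn 5.20 Ft 4.31 |F| 6.75 Fz -1.7; gap(axis-model) n: 0.94 press 1.00
[[10, -0.0004, -0.002, 0, 0], [10, -0.0006, -0.0019, 0, 0], [10, -0.0007, -0.0019, 0, 0], [10, -0.0008, -0.0019, 0, 0], [10, -0.001, -0.0018, 0, 0]]
```

>>> servo_tool --motion '[[[10,-0.0003,-0.002,0,0],[10,-0.0006,-0.0019,0,0],[10,-0.0007,-0.0019,0,0],[10,-0.0008,-0.0019,0,0],[10,-0.001,-0.0018,0,0]]]'

```text
t: 16.65
ee_pos: [481.5, 82.3, 50.4]
ee_rot: [[-0.941, 0.339, -0.0], [0.339, 0.941, 0.001], [0.0, 0.001, -1.0]]
force: [-2.9, 5.5, -0.1]
width: 0.211
gripper_force: 58.0
```

```bash
cp st.new st.json; python3 plan.py 5
```

```text
t 16.65 X,Y [448.44 -38.39] cmd [448.2  -39.19] Fn 5.18 Ft 3.45 |F| 6.22 Fz -0.1; gap(axis-model) n: 1.00 press 1.00
[[10, -0.0011, -0.0018, 0, 0], [10, -0.0012, -0.0018, 0, 0], [10, -0.0014, -0.0017, 0, 0], [10, -0.0014, -0.0017, 0, 0], [10, -0.0015, -0.0017, 0, 0]]
```

Steady at about 5 to 6 N, so I'll continue.

>>> servo_tool --motion '[[[10,-0.001,-0.0018,0,0],[10,-0.0012,-0.0018,0,0],[10,-0.0014,-0.0017,0,0],[10,-0.0014,-0.0017,0,0],[10,-0.0015,-0.0017,0,0]]]'

```text
t: 17.15
ee_pos: [475.3, 73.8, 50.6]
ee_rot: [[-0.941, 0.339, 0.001], [0.339, 0.941, 0.001], [-0.0, 0.001, -1.0]]
force: [-1.8, 8.1, -1.2]
width: 0.21
gripper_force: 58.0
```

```bash
cp st.new st.json; python3 plan.py 5
```

```text
t 17.15 X,Y [444.49 -48.11] cmd [443.84 -49.2 ] Fn 6.83 Ft 4.78 |F| 8.34 Fz -1.2; gap(axis-model) n: 1.06 press 1.00
[[10, -0.0016, -0.0017, 0, 0], [10, -0.0017, -0.0017, 0, 0], [10, -0.0017, -0.0016, 0, 0], [10, -0.0017, -0.0017, 0, 0], [10, -0.0017, -0.0016, 0, 0]]
```

>>> servo_tool --motion '[[[10,-0.0017,-0.0017,0,0],[10,-0.0017,-0.0017,0,0],[10,-0.0017,-0.0016,0,0],[10,-0.0017,-0.0017,0,0],[10,-0.0017,-0.0016,0,0]]]'

```text
t: 17.65
ee_pos: [467.0, 65.4, 50.7]
ee_rot: [[-0.941, 0.339, 0.001], [0.339, 0.941, 0.001], [-0.001, 0.001, -1.0]]
force: [-0.4, 6.3, -0.6]
width: 0.208
gripper_force: 58.0
```

```bash
cp st.new st.json; python3 plan.py 5
```

```text
t 17.65 X,Y [438.42 -58.29] cmd [437.63 -59.25] Fn 4.80 Ft 4.07 |F| 6.29 Fz -0.6; gap(axis-model) n: 1.12 press 1.00
[[10, -0.0017, -0.0016, 0, 0], [10, -0.0017, -0.0017, 0, 0], [10, -0.0017, -0.0017, 0, 0], [10, -0.0016, -0.0017, 0, 0], [10, -0.0016, -0.0017, 0, 0]]
```

>>> servo_tool --motion '[[[10,-0.0016,-0.0016,0,0],[10,-0.0017,-0.0017,0,0],[10,-0.0017,-0.0017,0,0],[10,-0.0016,-0.0017,0,0],[10,-0.0016,-0.0017,0,0]]]'

```text
t: 18.15
ee_pos: [458.8, 56.9, 50.7]
ee_rot: [[-0.941, 0.339, 0.001], [0.339, 0.941, 0.001], [-0.001, 0.001, -1.0]]
force: [-1.3, 8.0, -0.7]
width: 0.21
gripper_force: 58.0
```

```bash
cp st.new st.json; python3 plan.py 5
```

```text
t 18.15 X,Y [432.39 -68.43] cmd [431.55 -69.37] Fn 6.31 Ft 5.03 |F| 8.07 Fz -0.7; gap(axis-model) n: 1.31 press 1.00
[[10, -0.0015, -0.0017, 0, 0], [10, -0.0014, -0.0017, 0, 0], [10, -0.0014, -0.0017, 0, 0], [10, -0.0012, -0.0018, 0, 0], [10, -0.0011, -0.0018, 0, 0]]
```

>>> servo_tool --motion '[[[10,-0.0015,-0.0017,0,0],[10,-0.0014,-0.0017,0,0],[10,0,0,0,0],[10,0,0,0,0],[10,0,0,0,0]]]'

```text
t: 18.65
ee_pos: [455.5, 53.2, 50.5]
ee_rot: [[-0.941, 0.34, 0.0], [0.34, 0.941, 0.0], [-0.0, 0.001, -1.0]]
force: [-2.9, 5.2, 1.0]
width: 0.211
gripper_force: 58.0
```

>>> servo_tool --motion '[[[10,-0.005,0.001,0,0],[10,-0.01,0.002,0,0],[10,-0.015,0.003,0.01,0],[10,0,0,0.03,0],[10,0,0,0.04,0]]]'

```text
t: 19.15
ee_pos: [423.7, 58.4, 130.4]
ee_rot: [[-0.94, 0.34, -0.002], [0.34, 0.94, -0.001], [0.002, -0.002, -1.0]]
force: [-0.3, -0.4, -0.4]
width: 0.209
gripper_force: 58.0
```

>>> servo_tool --motion '[[[10,0,-0.045,0,0],[10,0,-0.045,0,0],[10,0,-0.045,0,0],[10,0,-0.045,0,0],[10,0,-0.045,0,0]]]'

```text
t: 19.65
ee_pos: [424.7, -167.7, 130.6]
ee_rot: [[-0.941, 0.34, 0.001], [0.34, 0.941, 0.0], [-0.001, 0.0, -1.0]]
force: [1.3, 1.4, -1.3]
width: 0.209
gripper_force: 58.0
```

>>> servo_tool --motion '[[[10,0,-0.045,0,0],[10,0,-0.03,0,0],[10,0,-0.012,0,0],[10,0,0,0,0],[10,0,0,0,0]]]'

```text
t: 20.15
ee_pos: [425.3, -252.1, 130.2]
ee_rot: [[-0.941, 0.339, -0.0], [0.339, 0.941, 0.0], [0.0, 0.0, -1.0]]
force: [0.0, 0.1, -0.8]
width: 0.211
gripper_force: 58.0
```

```bash
python3 st.py
python3 - <<'E'
from cell import eyes
from h import *
c=eyes.snapshot("side");f=cv2.resize(c["frame"][225:305,225:315],None,fx=7,fy=7,interpolation=cv2.INTER_CUBIC);cv2.imwrite("pics/r1.png",f[...,::-1])
print([[round((a-b+.5)*7) for a,b in zip(proj(c,p),(225,225))] for p in((423.4,-254.2,125),(423.4,-254.2,85),(423.4,-254.2,45))])
E
```

```text
t 20.15 ee [ 425.31 -252.05  130.23] X,Y [ 472.77 -376.59] axisX 419.85 Fx,Fy 0.0 0.15 Fz -0.77
[[301, 113], [305, 236], [309, 355]]
```

View pics/r1.png

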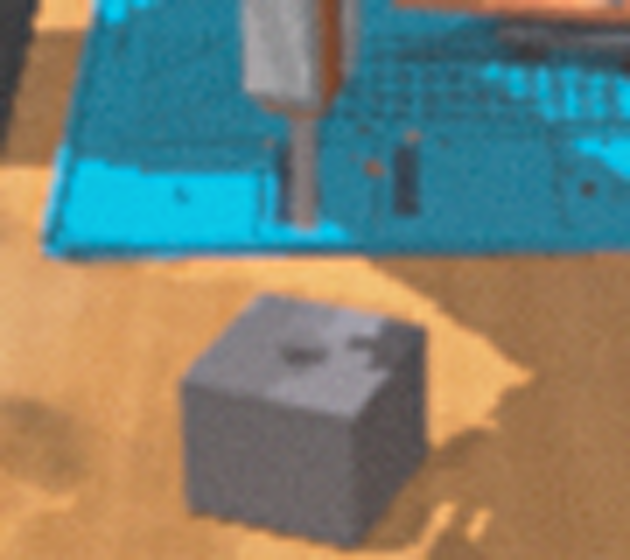

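The rod hangs upright, tip at crop (307,225). The hole is at (303,352), so a 2 mm correction lines it up with the original grasp position.

>>> servo_tool --motion '[[[10,-0.002,-0.002,-0.01,0],[10,0,0,-0.015,0],[10,0,0,-0.01,0],[10,0,0,0,0],[10,0,0,0,0]]]'

```text
t: 20.7
ee_pos: [423.4, -255.1, 95.4]
ee_rot: [[-0.941, 0.34, -0.0], [0.34, 0.941, -0.0], [0.0, -0.0, -1.0]]
force: [-0.4, -0.0, -0.5]
width: 0.212
gripper_force: 58.0
```

>>> servo_tool --motion '[[[10,0,0,-0.003,0],[10,0,0,-0.003,0],[10,0,0,-0.003,0],[10,0,0,-0.003,0],[10,0,0,0,0]]]'

```text
t: 21.2
ee_pos: [423.2, -255.2, 83.1]
ee_rot: [[-0.94, 0.34, -0.0], [0.34, 0.94, 0.0], [0.0, -0.0, -1.0]]
force: [0.1, -0.7, -1.4]
width: 0.207
gripper_force: 58.0
```

>>> servo_tool --motion '[[[10,0,0.0005,-0.005,0],[10,0,0.0003,-0.008,0],[10,0,0,-0.008,0],[10,0,0,-0.006,0],[10,0,0,0,0]]]'

```text
t: 21.7
ee_pos: [422.9, -254.3, 55.5]
ee_rot: [[-0.94, 0.34, -0.001], [0.34, 0.94, 0.0], [0.001, -0.0, -1.0]]
force: [-0.2, -0.5, -0.9]
width: 0.21
gripper_force: 58.0
```

>>> servo_tool --motion '[[[10,0,0,-0.003,0],[10,0,0,-0.002,0],[10,0,0,-0.001,0],[10,0,0,0,0],[10,0,0,0,0]]]'

```text
t: 22.2
ee_pos: [423.5, -254.5, 50.5]
ee_rot: [[-0.94, 0.34, 0.0], [0.34, 0.94, -0.0], [-0.0, -0.0, -1.0]]
force: [-0.6, -0.4, -1.3]
width: 0.213
gripper_force: 58.0
```

>>> servo_tool --motion '[[[10,0,0,-0.001,0],[10,0,0,0,0],[60,0,0,0,0],[60,0,0,0,0],[60,0,0,0,0]]]'

```text
t: 22.7
ee_pos: [423.5, -254.4, 49.5]
ee_rot: [[-0.94, 0.34, 0.0], [0.34, 0.94, -0.0], [-0.0, -0.0, -1.0]]
force: [0.4, -0.5, -0.7]
width: 0.426
gripper_force: 0.0
```

>>> servo_tool --motion '[[[60,0,0,0,0],[60,0,0,0,0],[60,0,0,0,0],[60,0,0,0,0]]]'

```text
t: 23.1
ee_pos: [423.4, -254.4, 49.4]
ee_rot: [[-0.94, 0.34, 0.0], [0.34, 0.94, -0.0], [-0.0, -0.0, -1.0]]
force: [1.0, 0.6, 0.1]
width: 0.602
gripper_force: 0.0
```

>>> servo_tool --motion '[[[60,0,0,0.02,0],[60,0,0,0.04,0],[60,0,0,0.05,0],[60,0,0,0.05,0],[60,0,0,0,0]]]'

```text
t: 23.6
ee_pos: [425.5, -255.9, 214.9]
ee_rot: [[-0.94, 0.34, 0.008], [0.34, 0.94, -0.002], [-0.008, 0.001, -1.0]]
force: [-0.0, 0.1, -0.9]
width: 0.6
gripper_force: 0.0
```

Run:
```python
from cell import eyes
import cv2
c=eyes.snapshot("side");cv2.imwrite("pics/end.png",c["frame"][...,::-1])
```

```text
(no output)
```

View pics/end.png

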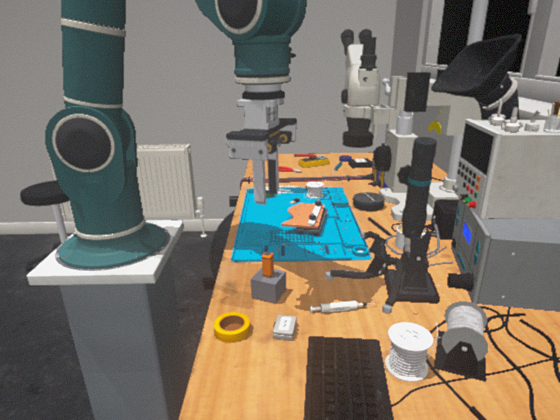

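The burnisher stands upright and fully seated in its stand at px (268,265). The gripper is clear above it and the bystanders look unmoved, so I'm handing in.

```bash
python3 -c "
from cell import job
print(job.hand_in())"
```

```text
the job is handed in; nothing more can be done
None
```

I rubbed the burr down in one left-to-right pass, with about 4.5–7 N of side pressure (9.2 N highest total reading), then put the burnisher back upright in its stand, let go and handed the job in; no verdict was returned.

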